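Set up the belt punch press for the slot punch

TASK

Set up the belt press to cut the buckle slot: first turn the die turret until the slot punch (the only punch with a long, narrow tip) has clicked into its detent right under the ram, then turn the dial on the regulator box until its pointer stands at the brass tab on the dial's rim. Leave the bottle, the thread cone and the basket of wallets where they stand.

Things in the scene. Friction and masses are not known exactly. Their poses are not given: they have to be found in the camera images.
- press: Blue bench press, fixed, 200 mm wide, 250 deep, 345 high. Origin: on the table under its middle; z up, x to its rear, y to its left for someone in front. Its bed slopes 30 degrees, down to the front: in the press frame 'up the slope' is (0.866, 0, 0.5); the bed's normal, also the turret's axis, is (-0.5, 0, 0.866).
- turret_hub (a point): Centre of the turret's top face, on its axis. The turret is a bare steel disc, 184 mm across, 10 thick, parallel to the bed, with a low hub (36 mm across, 12 high). Six steel punches stand on it along the axis, 60 degrees apart on a circle of 75 mm radius.
- punches (a point): On the turret's axis, at the mid height of the punches' holders (14 mm above the top face). Each punch has the same round dark holder, 20 mm thick, 28 mm high above the top face, with a tip 18 mm higher still. Tips: long and narrow (the slot punch, 32 by 10 mm), round 6, 10 and 16 mm, square 12 mm, pointed. Any holder is a handle: pinch or push it round the circle.
- turret (a joint): Turret angle, rad, counter-clockwise positive seen from above; it turns endlessly both ways. 0 or a full turn (6.283): slot punch under the ram, straight up the slope from the axis. Detents every 60 degrees (1.047); let go within about 15 degrees of one it snaps in, farther off it may stay between. About 4 to 6 N at a holder turns it.
- slot_punch (a point): On the slot punch's centre line, 14 mm above the turret's top face (mid height of its holder); carried round by the turret.
- under_ram (a point): Fixed point under the ram where slot_punch must come, 75 mm straight up the slope from the turret's axis.
- ram_foot (a point): Centre of the ram's foot, 60 mm above the turret's top face along the axis. The ram is a fixed steel rod 24 mm thick that runs 55 mm up from here into the press's arm.
- ram_arm (a point): Front lower edge, in the middle, of the press's arm: 56 mm wide, 35 mm thick along the turret's axis; from here it runs up the slope to the column. It leans over the turret, so a tool held plumb meets it.
- guard_left (a point): Foot of the left wire guard (8 mm thick): from here it rises 80 mm along the turret's axis, then runs up the slope to the column, shielding the upper part of the turret.
- guard_right (a point): Foot of the right wire guard, the mirror image of the left one.
- regulator: Grey regulator box, fixed, 130 mm wide, 140 deep, 190 high, on one side of the press. Origin: on the table under its middle; z up, x to its rear, y to its left. Its panel slopes 30 degrees, down to the front: up the slope is (0.866, 0, 0.5), its normal (the dial's axis) (-0.5, 0, 0.866). A wall 55 mm high along the normal stands across the panel, 72 mm up the slope from the dial's axis.
- dial_grip (a point): On the dial's axis, in the middle of its grip bar: 46 mm long along the pointer's direction, 14 mm thick, 28 mm high; its top is 12 mm farther out along the axis. Under it a disc 48 mm across begins 16 mm farther in. The panel is 28 mm farther in.
- dial (a joint): Dial angle, rad, 0 to 5.24, growing clockwise seen from in front of the panel; at 0 the pointer is at 7 o'clock (150 degrees counter-clockwise of straight up the slope). Needs 0.04 N m and stays where it is left.
- pointer_tip (a point): Tip of the dial's white pointer, 30 mm from the dial's axis.
- tab (a joint): Position of the brass tab on the scale of dial: the dial must come to this value. The tab cannot be moved.
- mark_tab (a point): Where the pointer's tip is when it stands at the brass tab (the tab's inner end, 30 mm from the dial's axis). The tab is 5 mm wide and 13 long, on the rim of the dial's scale.
- bottle: Bystander: clear plastic bottle 56 mm across, 190 mm high, standing; origin at the centre of its foot.
- thread_cone: Bystander: brown cone of thread 56 mm across at the foot, 115 mm high; origin at the centre of its foot.
- basket: Bystander: blue basket 120 by 130 mm and 60 mm high with dark wallets, on the other side of the press from the regulator; origin at the centre of its underside.
Not all that is in view belongs to the job. Of the things shaped like the regulator, the grey one is meant.

How it is judged:
On the way, in this order (a step that is already met when the one before it is completed fails the run):
1. the slot punch is at rest under the ram, within 4 mm (distance between slot_punch and under_ram below 0.004 m and velocity of joint turret between -0.05 and 0.05 rad/s), for 0.3 s.
2. then the dial's pointer is at rest at the brass tab, within 4 mm, with the slot punch still under the ram (all of step 1 and distance between pointer_tip and mark_tab below 0.004 m and velocity of joint dial between -0.05 and 0.05 rad/s), for 0.2 s.
At the end, for the whole second after the job is handed in: The slot punch is at rest under the ram (its site within 4 mm of under_ram), the dial is at rest with its pointer tip within 4 mm (about 7 degrees) of the brass tab's mark, and the bottle, thread cone and basket are within 20 mm of where they stood, upright (all of step 2 and distance of each of bottle, thread_cone, basket from where it was at the start of the episode below 0.02 m and angle between each of bottle, thread_cone, basket's own z axis and vertical below 0.3 rad); the robot touches nothing.
It fails at once if the bottle is moved more than 20 mm or tipped (distance of bottle from where it was at the start of the episode above 0.02 m or angle between bottle's own z axis and vertical above 0.3 rad).
It fails at once if the thread cone is moved more than 20 mm or tipped (distance of thread_cone from where it was at the start of the episode above 0.02 m or angle between thread_cone's own z axis and vertical above 0.3 rad).
It fails at once if the basket is moved more than 20 mm or tipped (distance of basket from where it was at the start of the episode above 0.02 m or angle between basket's own z axis and vertical above 0.3 rad).
It also fails if it takes over 70 s, if anything falls off the work surface, if the arm or the gripper's body presses on something with over 40 N, if the wrist force passes 120 N, or if a joint passes its speed limit or range.

ROBOT

A 7-joint arm with a two-finger parallel gripper is mounted at the origin on the work surface. World frame = base frame: x ahead of the robot, y to its left, z up, the work surface at z = 0. Lengths are in m, angles in rad, forces in N, time in s.
With the tool pointing down it reaches from about 0.425 to 1.025 m from the base axis. Payload 9.4 kg.
Tool frame: the origin (TCP) lies on the mounting face of the last link; the fingertips stand 173 mm ahead of it and the grasp point (between the pads) lies 155 mm ahead of it; z points along the fingers, y is the line along which they close (so a half turn about z gives the same grasp; the last joint's range is limited). The gripper opens to 85 mm and grips with 20 to 120 N. Pads are 22 mm wide; open, the fingers measure 114 mm over their backs; the gripper's body (76 mm by 85 mm) begins 54 mm behind the grasp point. The pads swing forward as they close: fully open they stand 13 mm farther back than shut.
Start: joints at [-1.343, 0.599, -0.003, 1.599, 0.002, 0.943, -0.08], TCP at [0.218, 0.692, 0.405] pointing down, gripper open.
Joint ranges: [-2.57, 2.57], [-0.35, 1.97], [-1.29, 1.29], [0.11, 2.56], [-1.05, 4.19], [0.11, 1.86], [-2.63, 2.63]. Speed limits (rad/s): [2.22, 2.22, 3.01, 3.01, 3.14, 3.14, 3.14].

INTERFACE

Orientations are given as a unit quaternion [w, x, y, z].
In Python, from plant import r, cams gives the robot as it stands.
- The arm moves only by the tool jog_arm, never from a script. Its argument "steps" is a list of rows, each a list of 2 entries, a list of its own where there are three numbers: the shift along the tool's x, y, z in mm, then the turn about the tool's z in rad. In form: [[[dx, dy, dz], turn], ...]. A call has 1 to 5 rows; each row shifts and turns the commanded pose from where the row before left it, along the tool's axes as they then stand; what a row does not reach is not made up. A row lasts 1/10 s, in which the tool goes at most 50 mm and 8.59 degrees, less where a joint would pass 70% of its speed; a pose out of reach is approached as far as the arm can. A call with a gripper value outside its range is refused whole. "claw" is the closure, from -1 (fully open) to 1 (shut), so that 0 is half open, set as the call begins (left out, the last holds). The fingers move at their own pace and stop on an object; "newtons" is the grip in N (left out, the last holds). Time passes only in rows, so rows that do not move let the fingers close. It gives the time, the measured TCP pose, the force, the opening and the grip force at its end, in the units of the state.
- r.get_obs(): the state, without advancing time (a new reading comes with each control period).
- cams.snapshot(name): name is "side" or "top"; returns the picture (480x640x3 uint8, red, green, blue); there is no depth.
- cams.camera_model(name): a dict with "fov_y" (degrees; the focal length in pixels is half the picture's height over the tangent of half this angle, whatever the lens; pixels are square), "cx", "cy" (the principal point, pixels), "cam_to_world" (4x4, takes a point from camera to world coordinates). Camera axes: x right, y down, z forward; pixel columns grow to the right and rows downward; lengths in m; the calibration is good to about 2 mm. A picture is of the moment at which its call begins. camera_model takes no time and is no camera call.
- r.close_job(): hands the job in; it is judged then, once.
The state is a dict: "time": time; "qpos": joint angles; "dq": joint speeds; "tau": joint torques, N m; "ee_pos": TCP position; "orientation": TCP orientation; "force": force on the tool from outside, world axes, zero at the start; "moment": the same for the moment, N m; "grip_width": finger opening in m; "grasp_force": force on a finger pad.
Only numpy, scipy, OpenCV 4.12 (cv2) and the standard library are available. Lean on these libraries where they do the work, as an engineer would, in place of code of your own. Each camera call takes 0.05 s, during which the arm holds its last target. There are 200 camera calls.

## Working session

There is one attempt and no reset: what is moved stays moved. The work goes in short steps, Python scripts to look and compute and a tool call to move; the robot and the scene stay as the last step left them, time stands still between calls to the robot, and variables do not carry over. Pictures are saved under pics/ and viewed, at most 10 in all, crops included, and the job is handed in when it is done.

Besides the shell and the picture viewer there is one more tool, called after "Request:" in YAML: its name, and indented under it one key for each argument. jog_arm: Moves the arm, as the interface text tells. Its arguments: {"type":"object","properties":{"steps":{"type":"array","items":{"type":"array"}},"claw":{"type":"number"},"newtons":{"type":"number"}},"required":["steps"]}

```bash
ls; mkdir -p pics
python3 - <<'E'
from plant import r,cams
import cv2
for n in("side","top"):
    im=cams.snapshot(n); cv2.imwrite(f"pics/{n}0.png",im[:,:,::-1])
    m=cams.camera_model(n); print(n,m)
print(r.get_obs())
E
```

```text
pics
side {'fov_y': 46.85712409230298, 'cx': 321.079171304475, 'cy': 244.5640300784575, 'cam_to_world': array([[ 0.96776766, -0.16252732,  0.19238147,  0.32654964],
       [-0.25167633, -0.59619973,  0.76236796, -0.76476139],
       [-0.00920784, -0.78621292, -0.6178871 ,  0.78207294],
       [ 0.        ,  0.        ,  0.        ,  1.        ]])}
top {'fov_y': 53.72927073462957, 'cx': 323.5040168451807, 'cy': 248.41612587101034, 'cam_to_world': array([[-0.10533822, -0.96916763,  0.22275091,  0.30853656],
       [-0.99443341,  0.10210741, -0.02600505,  0.00913725],
       [ 0.00245874, -0.22425028, -0.97452848,  1.06427366],
       [ 0.        ,  0.        ,  0.        ,  1.        ]])}
{'time': 0.1, 'qpos': array([-1.34270556,  0.60006936, -0.0025013 ,  1.60002247,  0.00176823,
        0.94290722, -0.07980581]), 'dq': array([ 7.84778892e-04, -6.41938869e-04,  1.11711549e-03, -2.09643666e-03,
        8.30722323e-05,  5.83199952e-04,  1.81246476e-03]), 'tau': array([ 4.63688324e-03, -7.77986670e+01,  1.56924617e+00, -2.58620721e+01,
        1.25427620e-02,  5.47662421e-03,  1.43860262e-05]), 'ee_pos': array([0.21752508, 0.6914243 , 0.40389602]), 'orientation': array([-4.24268785e-05,  1.51806536e-01,  9.88409977e-01, -7.00878057e-04]), 'force': array([ 1.03021629, -0.36178803, -0.40140095]), 'moment': array([-0.00256667, -0.04410385,  0.00235393]), 'grasp_force': 0.0, 'grip_width': 0.08560766733461878}
```

View pics/side0.png

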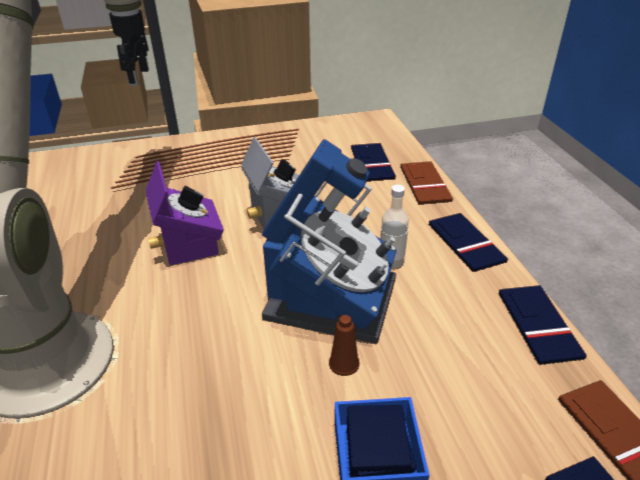

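View pics/top0.png

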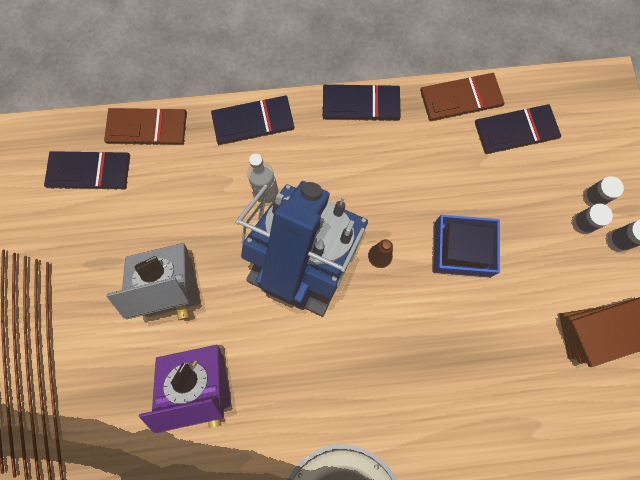

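Side view: grey regulator about (275,205), purple one (190,230) is a decoy. The press is at (330,240) with its front away from the robot; bottle (395,230), cone (345,345), basket (380,440). The top view shows grey (155,275) and purple (185,385). Next, enlarged crops.

Run:
```python
import cv2
s=cv2.imread("pics/side0.png");t=cv2.imread("pics/top0.png")
cv2.imwrite("pics/c1.png",cv2.resize(s[130:330,235:435],None,fx=3,fy=3,interpolation=3)) 
cv2.imwrite("pics/c2.png",cv2.resize(t[150:330,100:380],None,fx=2.85,fy=2.85,interpolation=3))
```

```text
(no output)
```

View pics/c1.png

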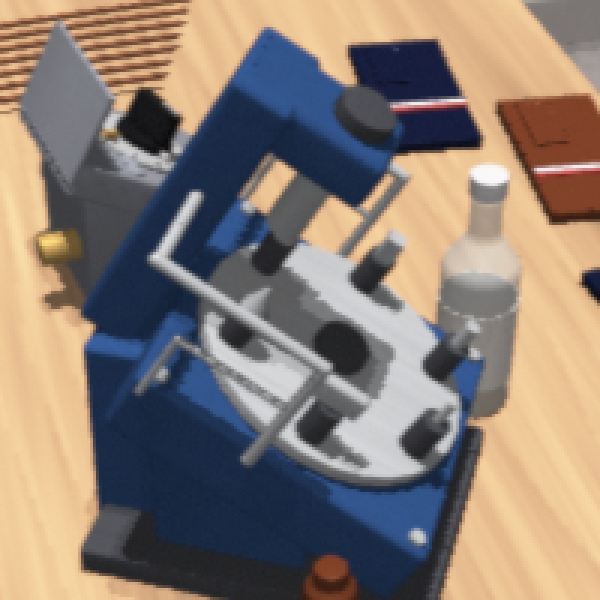

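View pics/c2.png

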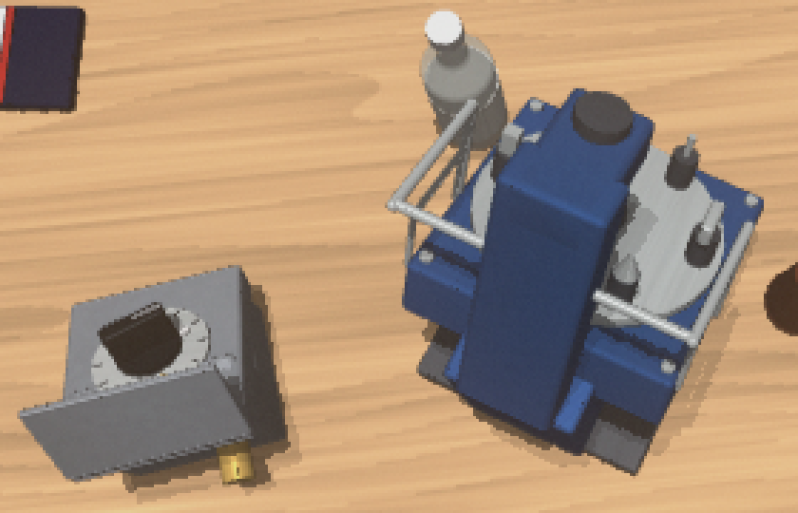

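```bash
python3 - <<'E'
import cv2,numpy as np
s=cv2.imread("pics/side0.png");t=cv2.imread("pics/top0.png")
g=lambda im,x,y,w,h:cv2.resize(im[y:y+h,x:x+w],(400,300),interpolation=3)
a=np.vstack([np.hstack([g(s,300,200,100,75),g(s,255,150,80,60)]),np.hstack([g(t,300,185,68,51),g(t,125,245,64,48)])])
cv2.imwrite("pics/c3.png",a)
E
cat > fit.py <<'E'
import numpy as np
from plant import cams
from scipy.optimize import least_squares
def proj(n,P):
    m=cams.camera_model(n);T=np.linalg.inv(m["cam_to_world"]);f=240/np.tan(np.radians(m["fov_y"]/2))
    c=T[:3,:3]@P+T[:3,3];return np.array([f*c[0]/c[2]+m["cx"],f*c[1]/c[2]+m["cy"]])
U=np.array([.866,0,.5]);N=np.array([-.5,0,.866]);Y=np.array([0,1,0.])
def Rz(a):return np.array([[np.cos(a),-np.sin(a),0],[np.sin(a),np.cos(a),0],[0,0,1]])
S=lambda x,y:(235+x/3,130+y/3)
T=lambda x,y:(100+x/2.85,150+y/2.85)
# hub point H (world), yaw, theta ; punch k at angle theta+60k CCW from up-slope (CCW about N: U->Y)
def pt(p,a,r,h): return p[:3]+Rz(p[3])@(r*(np.cos(a)*U+np.sin(a)*Y)+h*N)
E
python3 - <<'E'
from fit import *
side=[S(270,253),S(375,270),S(443,360),S(425,437),S(320,425),S(238,330)] # A..F
top={5:T(622,285),4:T(703,245),3:T(683,170),1:T(505,160)}
def res(p,sg):
    e=[]
    for k in range(6): e.append(proj("side",pt(p,p[4]+sg*k*np.pi/3,.075,.014))-side[k])
    for k,q in top.items(): e.append(proj("top",pt(p,p[4]+sg*k*np.pi/3,.075,.014))-q)
    e.append(proj("side",pt(p,0,0,.012))-S(342,345))
    return np.ravel(e)
for sg in(1,-1):
    f=least_squares(res,[.65,.05,.15,np.pi-.2,0],args=(sg,),loss="soft_l1")
    print(sg,f.x.round(4),f.cost);print(res(f.x,sg).reshape(-1,2).round(1).tolist())
E
```

```text
1 [ 0.5562 -0.0511  0.1761  4.2533 -0.6717] 336.09790536681516
[[-8.1, 31.5], [0.9, 32.3], [9.4, 0.5], [2.4, -32.4], [-1.7, -33.9], [-5.2, -1.3], [0.2, 5.7], [-43.9, -7.4], [-19.4, -13.6], [95.6, 7.4], [0.5, 0.6]]
-1 [ 0.5699  0.0055  0.1372  2.5515 -0.4362] 3.479518760506227
[[0.7, 0.0], [-1.3, 0.2], [0.5, -0.5], [-0.8, 0.3], [-0.7, 0.1], [0.8, -0.7], [0.3, 0.5], [-0.3, 0.1], [-0.7, -0.9], [0.8, 0.4], [0.8, 0.2]]
```

View pics/c3.png

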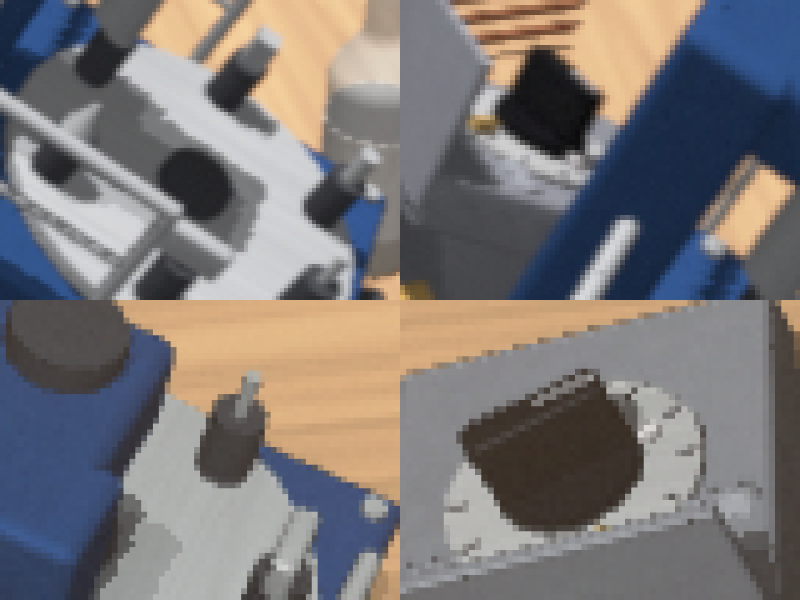

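The candidates, in side-view pixels:
- **Regulators:** grey (285,175) and purple (190,230). I choose the grey one.
- **Punches A to F:** A (325,214), B (360,220), C (383,250), D (377,276), E (342,272) and F (314,240).

E carries the long bar tip: side (342–357, 255–265), top (346–353, 221–234). F is pointed, D is thin and round, and B and C are stubby. A is by the ram. The dial pointer is at top (165,265), and the brass tab at top (157,281) and side (271,175). Now geometry.

Run:
```python
from fit import *
p=np.array([.5699,.0055,.1372,2.5515,-.4362]);np.set_printoptions(suppress=True,precision=4)
a=p[4]-4*np.pi/3;print("E ang deg",np.degrees(a)%360)
for n in("side","top"):
    for d in(0,np.pi/2):
        v=np.cos(a+d)*U+np.sin(a+d)*Y
        print(n,"radial" if d==0 else "tang",[proj(n,pt(p,a,.075,.046)+s*.016*Rz(p[3])@v).round(1).tolist() for s in(-1,1)])
fr=lambda a,y,n:p[:3]+Rz(p[3])@(a*U+y*Y+n*N)
f=least_squares(lambda q:proj("side",fr(q[0],0,q[1]))-S(319,182),[.04,.11]);print("arm edge a,n",f.x)
print("corners",[((proj("side",fr(f.x[0],y,f.x[1]))-[235,130])*3).round(0).tolist() for y in(-.028,.028)])
f=least_squares(lambda q:np.r_[proj("side",fr(q[0],q[1],q[2]))-S(248,460),proj("side",fr(q[0],q[1],q[2]+.08))-S(322,372)],[0,.1,-.02]);print("guard L a,y,n",f.x,f.cost)
# regulator
gr=lambda q,a,y,n:q[:3]+Rz(q[3])@(a*U+y*Y+n*N)
obs=[("top",.072,-1,.027,T(20,412)),("top",.072,1,.027,T(218,370)),("top",.072,-1,-.028,T(70,482)),("top",.072,1,-.028,T(250,435)),
("side",.072,-1,.027,S(60,25)),("side",.072,1,.027,S(112,105)),("side",.072,-1,-.028,S(22,105)),("side",.072,1,-.028,S(70,190))]
def res(q,full=0):
    e=[proj(n,gr(q,a,s*q[4]+0,h))-o for n,a,s,h,o in obs]
    e.append(proj("side",gr(q,0,0,.0))-(284.8,171)); e.append(proj("top",gr(q,0,0,-.005))-(148.5,269.5))
    return np.ravel(e)
f=least_squares(res,[.55,.3,.17,3.3,.065],loss="soft_l1");q=f.x;print("reg",q,f.cost);print(res(q).reshape(-1,2).round(1).tolist())
for n,o,w in(("side",(271.4,175),"tab"),("top",(157,281.3),"tab"),("top",(164.7,265.2),"ptr")):
    g=least_squares(lambda z:proj(n,gr(q,z[0],z[1],-.02))-o,[.02,0]).x
    print(w,n,g,"r",np.hypot(*g),"ccw deg from up",np.degrees(np.arctan2(g[1],g[0])))
```

```text
E ang deg 95.00758097639351
side radial [[352.2, 255.4], [348.1, 267.7]]
side tang [[342.3, 256.7], [358.0, 266.2]]
top radial [[343.3, 222.2], [358.4, 228.7]]
top tang [[348.5, 230.8], [353.2, 220.3]]Traceback (most recent call last):
  File "<stdin>", line 9, in <module>
    return func(*args, **kwargs)
    result = trf(vector_fun.fun, vector_fun.jac, x0, f0, J0, lb, ub, ftol, xtol,
                 gtol, max_nfev, x_scale, loss_function, tr_solver,
                 tr_options.copy(), verbose, callback=callback_wrapped)
    return trf_no_bounds(
        fun, jac, x0, f0, J0, ftol, xtol, gtol, max_nfev, x_scale,
        loss_function, tr_solver, tr_options, verbose, callback=callback)
    J = jac(x)
    self._update_jac()
    ~~~~~~~~~~~~~~~~^^
    self.J = self.jac_wrapped(xp_copy(self.x), f0=self.f)
             ~~~~~~~~~~~~~~~~^^^^^^^^^^^^^^^^^^^^^^^^^^^^
    J, dct = approx_derivative(
             ~~~~~~~~~~~~~~~~~^
        self.fun,
        ^^^^^^^^^
    ...<2 lines>...
        **self.finite_diff_options,
        ^^^^^^^^^^^^^^^^^^^^^^^^^^^
    )
    ^
    J, _nfev = _dense_di
[... 169 characters left out ...]
  ^^^^^^^^^^^^^^^^^^^^^^
                             mf)
                             ^^^
    df = [f_eval - f0 for f_eval in f_evals]
                                    ^^^^^^^
    f = np.atleast_1d(self.fun(x, *self.args, **self.kwargs))
                      ~~~~~~~~^^^^^^^^^^^^^^^^^^^^^^^^^^^^^^
    return np.atleast_1d(self.fun(x))
                         ~~~~~~~~^^^
    return self.f(x, *self.args, **self.kwargs)
           ~~~~~~^^^^^^^^^^^^^^^^^^^^^^^^^^^^^^
  File "<stdin>", line 9, in <lambda>
  File "fit.py", line 5, in proj
    m=cams.camera_model(n);T=np.linalg.inv(m["cam_to_world"]);f=240/np.tan(np.radians(m["fov_y"]/2))
ValueError: time passes only in moves, steps and waits
```

The slot tip on E is confirmed: a tangential bar matches in both views. I'll cache the camera models and continue.

```bash
python3 - <<'E'
s=open('fit.py').read()
s=s.replace('def proj(n,P):\n    m=cams.camera_model(n);','M={n:cams.camera_model(n) for n in("side","top")}\ndef proj(n,P):\n    m=M[n];')
s+='''
p=np.array([.5699,.0055,.1372,2.5515,-.4362])
fr=lambda a,y,n:p[:3]+Rz(p[3])@(a*U+y*Y+n*N)
gr=lambda q,a,y,n:q[:3]+Rz(q[3])@(a*U+y*Y+n*N)
np.set_printoptions(suppress=True,precision=4)
'''
open('fit.py','w').write(s)
E
python3 - <<'E'
from fit import *
f=least_squares(lambda q:proj("side",fr(q[0],0,q[1]))-S(319,182),[.04,.11]);print("arm edge a,n",f.x)
print("corners",[((proj("side",fr(f.x[0],y,f.x[1]))-[235,130])*3).round(0).tolist() for y in(-.028,.028)])
f=least_squares(lambda q:np.r_[proj("side",fr(q[0],q[1],q[2]))-S(248,460),proj("side",fr(q[0],q[1],q[2]+.08))-S(322,372)],[0,.1,-.02]);print("guard L a,y,n",f.x,f.cost)
obs=[("top",.072,-1,.027,T(20,412)),("top",.072,1,.027,T(218,370)),("top",.072,-1,-.028,T(70,482)),("top",.072,1,-.028,T(250,435)),
("side",.072,-1,.027,S(60,25)),("side",.072,1,.027,S(112,105)),("side",.072,-1,-.028,S(22,105)),("side",.072,1,-.028,S(70,190))]
def res(q):
    e=[proj(n,gr(q,a,s*q[4]+0,h))-o for n,a,s,h,o in obs]
    e.append(proj("side",gr(q,0,0,.0))-(284.8,171)); e.append(proj("top",gr(q,0,0,-.005))-(148.5,269.5))
    return np.ravel(e)
f=least_squares(res,[.55,.3,.17,3.3,.065],loss="soft_l1");q=f.x;print("reg",q,f.cost);print(res(q).reshape(-1,2).round(1).tolist())
for n,o,w in(("side",(271.4,175),"tab"),("top",(157,281.3),"tab"),("top",(164.7,265.2),"ptr")):
    g=least_squares(lambda z:proj(n,gr(q,z[0],z[1],-.02))-o,[.02,0]).x
    print(w,n,g,"r",np.hypot(*g),"ccw deg from up",np.degrees(np.arctan2(g[1],g[0])))
for k in range(6):
    a=p[4]-k*np.pi/3;print("ABCDEF"[k],np.degrees(a)%360,pt(p,a,.075,.014))
E
```

```text
arm edge a,n [0.0735 0.1031]
corners [[333.0, 158.0], [304.0, 208.0]]
guard L a,y,n [0.0272 0.1687 0.0533] 0.03594634298377297
reg [0.5181 0.3371 0.1234 3.2801 0.0649] 30.15895831944462
[[1.0, 1.9], [0.3, 0.0], [-3.8, -5.9], [-1.2, -5.5], [-1.6, 1.6], [-1.1, 1.0], [1.5, -4.6], [2.3, -5.7], [-0.8, 0.1], [2.1, 1.0]]
tab side [ 0.0226 -0.005 ] r 0.02309643866017969 ccw deg from up -12.410931719409879
tab top [0.0192 0.0079] r 0.02075162126693691 ccw deg from up 22.523167557666586
ptr top [-0.0204  0.023 ] r 0.030805712269070043 ccw deg from up 131.58836903188802
A 335.0075809763935 [0.5444 0.0607 0.1833]
B 275.0075809763935 [0.6126 0.0668 0.1526]
C 215.0075809763935 [0.6439 0.0078 0.1186]
D 155.00758097639348 [ 0.607  -0.0575  0.1153]
E 95.00758097639351 [ 0.5389 -0.0636  0.1461]
F 35.007580976393456 [ 0.5076 -0.0045  0.18  ]
```

```bash
cat > f2.py <<'E'
from fit import *
tri=lambda s,t:least_squares(lambda X:np.r_[proj("side",X)-s,proj("top",X)-t],[.6,0,.2])
loc=lambda X:np.linalg.solve(np.c_[U,Y,N],Rz(p[3]).T@(X-p[:3]))
for w,s,t in(("post top",S(325,372),T(750,225)),("rear corner",S(155,260),T(695,340)),("at column",S(195,200),T(595,295))):
    g=tri(s,t);print(w,g.x,"a,y,n",loc(g.x),g.cost)
f=least_squares(lambda q:proj("side",fr(q[0],.028,q[1]))-S(363,208),[.04,.11]);print("arm edge a,n",f.x)
print("R lower, R upper",[((proj("side",fr(f.x[0],-.028,f.x[1]+d))-[235,130])*3).round(0).tolist() for d in(0,.035)],"top view L/R upper",[((proj("top",fr(f.x[0],y,f.x[1]+.035))-[100,150])*2.85).round(0).tolist() for y in(.028,-.028)])
print("ramfoot side/top",((proj("side",fr(.075,0,.06))-[235,130])*3).round())
obs=[("top",.072,-.065,.027,T(20,412)),("top",.072,.065,.027,T(218,370)),("side",.072,-.065,.027,S(60,25)),("side",.072,.065,.027,S(112,105)),
("side",0,0,0,(285,171)),("top",0,0,.012,(146.6,262.6)),("top",0,0,-.027,(152.8,275.8))]
res=lambda q:np.ravel([proj(n,gr(q,a,y,h))-o for n,a,y,h,o in obs])
f=least_squares(res,[.52,.33,.13,3.3],loss="soft_l1");q=f.x;print("reg",repr(q),f.cost);print(res(q).reshape(-1,2).round(1).tolist())
for n,o,w,h in(("side",(271.4,175),"tab",-.026),("top",(157,281.3),"tab",-.026),("top",(164.7,265.2),"ptr",-.015)):
    g=least_squares(lambda z:proj(n,gr(q,z[0],z[1],h))-o,[.02,0]).x
    print(w,n,g,"r",np.hypot(*g),"ccw deg from up",np.degrees(np.arctan2(g[1],g[0])))
# overlay
import cv2
s=cv2.imread("pics/side0.png");t=cv2.imread("pics/top0.png");im={"side":cv2.resize(s[130:290,235:435],(800,640))[:600], "top":cv2.resize(t[180:330,130:330],(800,600))}
im["side"]=cv2.resize(s[140:240,245:345],(400,400));im["top"]=cv2.resize(t[230:330,105:205],(400,400));off={"side":(245,140),"top":(105,230)}
for n in im:
    P=lambda X:tuple(int(v) for v in (proj(n,X)-off[n])*4)
    for x in np.radians(np.arange(0,360,30)):
        cv2.circle(im[n],P(gr(q,.03*np.cos(x),.03*np.sin(x),-.026)),2,(0,0,255) if x else (0,255,0),-1)
    for h in(-.028,.027):cv2.line(im[n],P(gr(q,.072,-.065,h)),P(gr(q,.072,.065,h)),(0,255,255),1)
    cv2.circle(im[n],P(gr(q,0,0,.012)),3,(255,0,255),-1)
cv2.imwrite("pics/o.png",np.hstack([im["side"],im["top"]]))
E
python3 f2.py
```

```text
post top [ 0.5337 -0.0914  0.2089] a,y,n [0.0152 0.1007 0.074 ] 0.01506547173547808
rear corner [ 0.4515 -0.043   0.266 ] a,y,n [0.1262 0.1062 0.0758] 0.11121038976074983
at column [0.4863 0.014  0.2622] a,y,n [0.1268 0.0394 0.0712] 0.16772804650703488
arm edge a,n [0.0471 0.1262]
R lower, R upper [[390.0, 157.0], [422.0, 117.0]] top view L/R upper [[666.0, 107.0], [584.0, 66.0]]
ramfoot side/top [281. 228.]
reg array([0.5211, 0.3378, 0.1246, 3.2622]) 2.0147008288726025
[[-0.3, -0.2], [-0.6, -0.9], [-0.0, 0.5], [-0.5, 0.1], [0.2, -0.7], [0.1, 1.0], [1.2, 0.0]]
tab side [ 0.0201 -0.0125] r 0.023661053905807767 ccw deg from up -31.79296795293152
tab top [0.0178 0.0073] r 0.019295662296502994 ccw deg from up 22.327487303200893
ptr top [-0.0114  0.0261] r 0.028499791043200575 ccw deg from up 113.58571019739648
```

View pics/o.png

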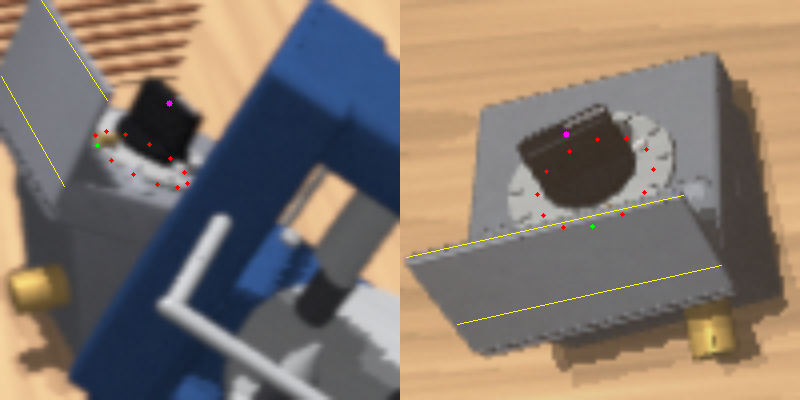

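```bash
cat > f3.py <<'E'
from fit import *
SP=[(245+x/4,140+y/4) for x,y in((95,128),(110,155),(130,172),(160,187),(180,192))]
TP=[(105+x/4,230+y/4) for x,y in((107,205),(115,178),(124,160),(250,111),(271,135),(275,150),(268,180))]
def back(q,n,o,h):
    m=M[n];C=m["cam_to_world"];f=240/np.tan(np.radians(m["fov_y"]/2))
    d=C[:3,:3]@np.array([(o[0]-m["cx"])/f,(o[1]-m["cy"])/f,1]);R=Rz(q[3]);c=R.T@(C[:3,3]-q[:3]);d=R.T@d
    k=(h-c@N)/(d@N);X=c+k*d;return np.array([X@U,X@Y])
E
cat > f4.py <<'E'
from f3 import *
def res(v):
    q=np.r_[v[:3],3.262]
    e=[(np.hypot(*back(q,"side",o,-.027))-v[3])*600 for o in SP]+[(np.hypot(*back(q,"top",o,-.027))-v[3])*600 for o in TP]
    e+=list(proj("top",gr(q,0,0,.012))-(146.6,262.6))+[(v[3]-.040)*200]
    return e
f=least_squares(res,[.529,.337,.125,.037]);v=f.x;q=np.r_[v[:3],3.262]
print(v,np.round(f.fun,1));print("grip side px overlay",(proj("side",q[:3])-[245,140])*4)
for n,o,w,h in(("side",(271.4,175),"tab",-.026),("top",(157,281.3),"tab",-.026),("top",(164.7,265.2),"ptr",-.016)):
    g=back(q,n,o,h);print(w,n,g,np.hypot(*g),np.degrees(np.arctan2(g[1],g[0])))
R=Rz(q[3])
for o in((117.5,123),(200,78+4)): print("bar end ", back(q,"top",(105+o[0]/4,230+(o[1]+24)/4 if 0 else 230+o[1]/4),.012))
E
python3 f4.py
```

```text
[0.5289 0.3383 0.1257 0.0417] [-2.3 -1.4  0.7  0.6 -1.   2.3 -0.1 -0.5  0.6 -0.2  0.2  1.1 -0.4 -2.9
  0.3]
grip side px overlay [173.728  117.5487]
tab side [ 0.0329 -0.0008] 0.03291869521988883 -1.467777882197772
tab top [0.0286 0.0089] 0.02992685627345431 17.269898585418886
ptr top [-0.0014  0.0272] 0.02721312740372538 92.95208325169615
bar end  [-0.0043 -0.024 ]
bar end  [-0.0206  0.0168]
```

The refined measurements are consistent:
- **Slot punch E:** at 95° (turret ≈ +1.66).
- **Tab:** close to straight up the slope.
- **Pointer:** at about 9 o'clock.

The tool stays plumb, so I'll push the punches up the slope on the press's left side. The back of the open gripper's leading finger does the pushing, which keeps the body in front of the arm and guard. First the transit, up and over.

Request:
jog_arm:
  steps:
    - [[0,0,-40],0]
    - [[0,0,-40],0]
    - [[0,0,-40],0]
    - [[0,0,-40],0]
    - [[0,0,-40],0]
  claw: -1

```text
time: 0.6
ee_pos: [0.2175, 0.6913, 0.606]
orientation: [-0.0, 0.152, 0.988, -0.0]
force: [0.1, 0.0, -0.3]
grip_width: 0.0853
grasp_force: 0.0
```

Request:
jog_arm:
  steps:
    - [[-32,-31,0],0]
    - [[-32,-31,0],0]
    - [[-32,-31,0],0]
    - [[-32,-31,0],0]
    - [[-32,-31,0],0]

```text
time: 1.1
ee_pos: [0.3243, 0.4939, 0.6044]
orientation: [-0.0, 0.152, 0.988, -0.0]
force: [0.7, -0.9, 0.5]
grip_width: 0.0851
grasp_force: 0.0
```

Request:
jog_arm:
  steps:
    - [[-32,-31,0],0]
    - [[-32,-31,0],0]
    - [[-32,-31,0],0]
    - [[-32,-31,0],0]
    - [[-32,-31,0],0]

```text
time: 1.6
ee_pos: [0.4302, 0.298, 0.6046]
orientation: [-0.0, 0.152, 0.988, -0.0]
force: [0.7, 1.0, -0.7]
grip_width: 0.0852
grasp_force: 0.0
```

Request:
jog_arm:
  steps:
    - [[-32,-31,0],0]
    - [[-32,-31,0],0]
    - [[-32,-31,0],0]
    - [[-32,-31,0],0]
    - [[-32,-31,0],0]

```text
time: 2.1
ee_pos: [0.5363, 0.1022, 0.6046]
orientation: [-0.0, 0.152, 0.988, 0.0]
force: [0.4, 0.2, 0.3]
grip_width: 0.0854
grasp_force: 0.0
```

Request:
jog_arm:
  steps:
    - [[-32,-31,0],0]
    - [[-32,-31,0],0]
    - [[-32,-31,0],0]
    - [[-32,-31,0],0]
    - [[-32,-31,0],0]

```text
time: 2.6
ee_pos: [0.6426, -0.0934, 0.6044]
orientation: [-0.0, 0.152, 0.988, 0.0]
force: [1.2, 0.8, -0.6]
grip_width: 0.0857
grasp_force: 0.0
```

Request:
jog_arm:
  steps:
    - [[0,0,0],0.14]
    - [[0,0,0],0.14]
    - [[0,0,0],0.14]
    - [[0,0,0],0.14]
    - [[0,0,0],0.14]

```text
time: 3.1
ee_pos: [0.642, -0.0919, 0.6042]
orientation: [-0.0, 0.484, 0.875, -0.0]
force: [0.2, -0.3, 0.2]
grip_width: 0.0853
grasp_force: 0.0
```

Request:
jog_arm:
  steps:
    - [[0,0,0],0.14]
    - [[0,0,0],0.14]
    - [[0,0,0],0.14]
    - [[0,0,0],0.14]
    - [[0,0,0],0.14]

```text
time: 3.6
ee_pos: [0.6419, -0.0918, 0.6043]
orientation: [-0.0, 0.755, 0.656, -0.0]
force: [0.6, -0.2, -0.3]
grip_width: 0.0849
grasp_force: 0.0
```

Request:
jog_arm:
  steps:
    - [[0,0,0],0.14]
    - [[0,0,0],0.14]
    - [[0,0,0],0.14]
    - [[0,0,0],0.037]
    - [[-31,36,0],0]

```text
time: 4.1
ee_pos: [0.6562, -0.1309, 0.6037]
orientation: [-0.002, 0.88, 0.475, 0.0]
force: [1.6, 1.2, -0.0]
grip_width: 0.0855
grasp_force: 0.0
```

```bash
cat >> fit.py <<'E'
def pp(P): # world -> press x',y',z rel hub
    d=Rz(p[3]).T@(np.array(P)-p[:3]);return d.round(4)
def bz(n,o,z):
    m=M[n];C=m["cam_to_world"];f=240/np.tan(np.radians(m["fov_y"]/2))
    d=C[:3,:3]@np.array([(o[0]-m["cx"])/f,(o[1]-m["cy"])/f,1]);return C[:3,3]+d*(z-C[2,3])/d[2]
E
python3 - <<'E'
from fit import *
from plant import r
print("cone",bz("side",(345,362),0.01),bz("top",(386,246),.115),pp(bz("top",(386,246),.115)))
o=r.get_obs();print(o["ee_pos"],o["orientation"],pp(o["ee_pos"]),o["qpos"])
E
```

```text
cone [ 0.523 -0.15   0.01 ] [ 0.5171 -0.1447  0.115 ] [-0.0397  0.1542 -0.0222]
[ 0.6562 -0.1309  0.6037] [-0.0022  0.8802  0.4747  0.0004] [-0.1476  0.0653  0.4665] [-0.3957  0.4749  0.8328  1.5077 -0.3601  1.3204 -0.109 ]
```

Request:
jog_arm:
  steps:
    - [[0,0,48],0]
    - [[0,0,48],0]
    - [[0,0,48],0]
    - [[0,0,48],0]
    - [[0,0,48],0]

```text
time: 4.6
ee_pos: [0.6543, -0.1374, 0.3626]
orientation: [-0.0, 0.882, 0.471, -0.0]
force: [1.2, 0.8, -0.2]
grip_width: 0.0853
grasp_force: 0.0
```

Request:
jog_arm:
  steps:
    - [[0,0,35],0]
    - [[0,0,30],0]
    - [[0,0,22],0]
    - [[0,0,0],0]
    - [[0,0,0],0]

```text
time: 5.1
ee_pos: [0.6547, -0.1379, 0.2778]
orientation: [-0.0, 0.882, 0.47, -0.0]
force: [0.7, -0.2, 1.2]
grip_width: 0.0858
grasp_force: 0.0
```

```bash
cat > look.py <<'E'
import sys,cv2,numpy as np
from fit import *
from plant import r
o=r.get_obs();print(o["ee_pos"],pp(o["ee_pos"]),o["force"].round(1))
a=[]
for n,(x,y,w,h) in (("side",(290,160,130,130)),("top",(250,170,130,130))):
    im=cams.snapshot(n)[:,:,::-1]; cv2.imwrite(f"pics/full_{n}.png",im); a.append(cv2.resize(im[y:y+h,x:x+w],(400,400),interpolation=3))
cv2.imwrite(sys.argv[1],np.hstack(a))
E
python3 look.py pics/l1.png
```

```text
[ 0.6547 -0.1379  0.2778] [-0.1503  0.072   0.1406] [ 0.7 -0.2  1.2]
```

View pics/l1.png

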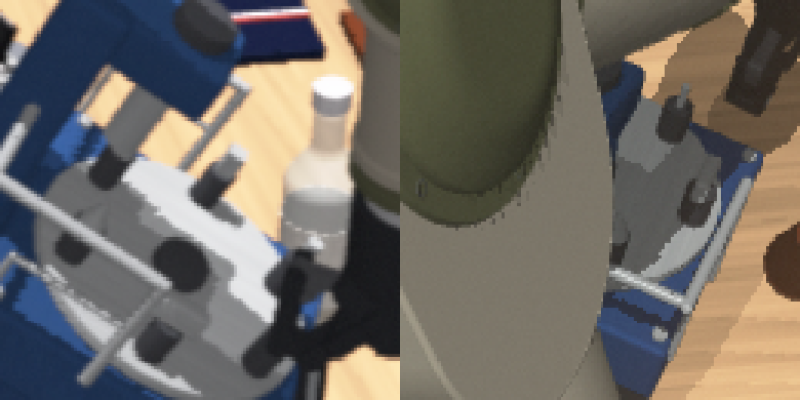

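The picture shows the open gripper just in front of the press, clear of the guard (side crop: guard corner (170,290), finger (290,300)). The punches have not moved. Starting the first push up the slope.

Request:
jog_arm:
  steps:
    - [[0,-14,-8],0]
    - [[0,-14,-8],0]
    - [[0,-10,-6],0]
    - [[0,-6,-3.5],0]
    - [[0,-6,-3.5],0]

```text
time: 5.7
ee_pos: [0.6127, -0.1092, 0.3076]
orientation: [0.0, 0.882, 0.471, 0.001]
force: [0.3, -0.6, 0.1]
grip_width: 0.085
grasp_force: 0.0
```

Request:
jog_arm:
  steps:
    - [[0,-6,-3.5],0]
    - [[0,-6,-3.5],0]
    - [[0,-6,-3.5],0]
    - [[0,-5,-3],0]
    - [[0,0,0],0]

```text
time: 6.2
ee_pos: [0.5935, -0.0963, 0.3204]
orientation: [-0.001, 0.882, 0.471, -0.0]
force: [-0.1, 0.2, -0.6]
grip_width: 0.0858
grasp_force: 0.0
```

```bash
python3 look.py pics/l2.png
```

```text
[ 0.5935 -0.0963  0.3204] [-0.0762  0.0715  0.1832] [-0.1  0.2 -0.6]
```

View pics/l2.png

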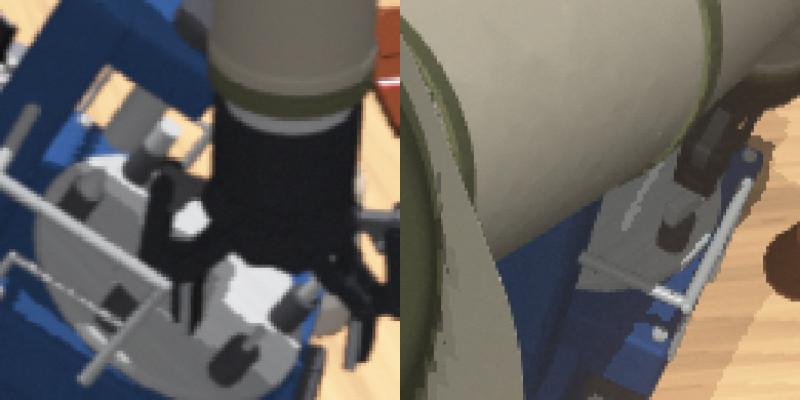

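```bash
cat > ang.py <<'E'
from fit import *
for d in(60,65,70,75,80,85):
    print(d,[((proj("side",pt(p,np.radians(d+60*(4-k)),.075,.014))-[290,160])*400/130).round().tolist() for k in range(6)])
E
python3 ang.py
```

```text
60 [[167.0, 166.0], [264.0, 233.0], [287.0, 330.0], [206.0, 363.0], [99.0, 290.0], [83.0, 190.0]]
65 [[158.0, 164.0], [258.0, 226.0], [290.0, 323.0], [216.0, 365.0], [106.0, 299.0], [80.0, 196.0]]
70 [[149.0, 163.0], [251.0, 218.0], [291.0, 316.0], [225.0, 366.0], [113.0, 308.0], [77.0, 203.0]]
75 [[141.0, 162.0], [244.0, 211.0], [292.0, 308.0], [234.0, 365.0], [121.0, 316.0], [75.0, 210.0]]
80 [[132.0, 162.0], [236.0, 204.0], [292.0, 300.0], [242.0, 364.0], [129.0, 324.0], [75.0, 218.0]]
85 [[124.0, 163.0], [228.0, 197.0], [291.0, 292.0], [250.0, 363.0], [138.0, 331.0], [75.0, 226.0]]
```

The turret reads about 73° and the pusher is holding it there. I'll push a few mm more, then back off and let it snap.

Request:
jog_arm:
  steps:
    - [[0,-5,-3],0]
    - [[0,-5,-3],0]
    - [[0,0,0],0]
    - [[0,20,11],0]
    - [[0,20,11],0]

```text
time: 6.8
ee_pos: [0.6182, -0.1133, 0.304]
orientation: [-0.001, 0.882, 0.471, -0.001]
force: [-7.5, -0.8, 0.9]
grip_width: 0.0854
grasp_force: 0.0
```

Request:
jog_arm:
  steps:
    - [[0,20,3],0]
    - [[0,15,3],0]
    - [[0,0,0],0]
    - [[0,0,0],0]
    - [[0,0,0],0]

```text
time: 7.3
ee_pos: [0.6474, -0.1327, 0.2982]
orientation: [-0.0, 0.882, 0.471, -0.0]
force: [-1.5, -0.2, -0.9]
grip_width: 0.0855
grasp_force: 0.0
```

```bash
python3 look.py pics/l3.png
```

```text
[ 0.6474 -0.1327  0.2982] [-0.1413  0.0717  0.161 ] [-1.5 -0.2 -0.9]
```

View pics/l3.png

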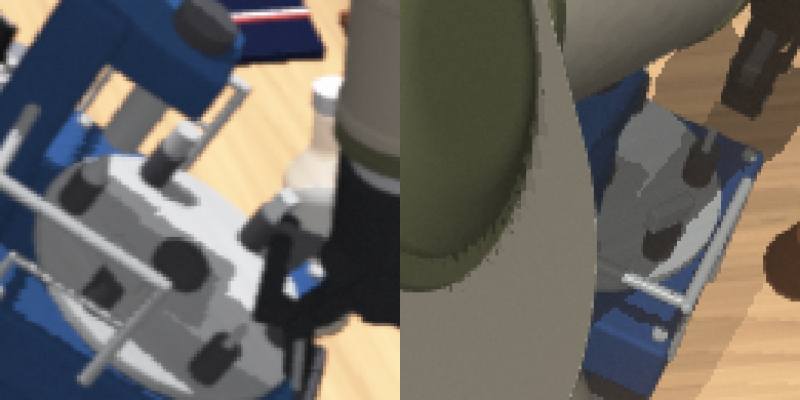

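The turret has clicked to about 60° (E at (103,290), D at (215,358) in the crop). Next I push punch D the same way for the last 60°.

Request:
jog_arm:
  steps:
    - [[4,0,10],0]
    - [[0,0,7],0]
    - [[0,-12,-7],0]
    - [[0,-10,-6],0]
    - [[0,-6,-3.5],0]

```text
time: 7.9
ee_pos: [0.6265, -0.1144, 0.2987]
orientation: [0.001, 0.882, 0.47, 0.001]
force: [6.5, -6.8, -5.7]
grip_width: 0.0854
grasp_force: 4.7
```

Request:
jog_arm:
  steps:
    - [[-1,-6,-3.5],0]
    - [[-1,-6,-3.5],0]
    - [[-1,-6,-3.5],0]
    - [[-1,-6,-3.5],0]
    - [[-1,-6,-3.5],0]

```text
time: 8.4
ee_pos: [0.5997, -0.1032, 0.3173]
orientation: [0.002, 0.883, 0.47, 0.002]
force: [3.3, -4.2, 3.3]
grip_width: 0.0853
grasp_force: 2.6
```

Request:
jog_arm:
  steps:
    - [[-1,-6,-3.5],0]
    - [[0,-6,-3.5],0]
    - [[0,-6,-3.5],0]
    - [[0,-5,-3],0]
    - [[0,0,0],0]

```text
time: 8.9
ee_pos: [0.5786, -0.0888, 0.3287]
orientation: [-0.001, 0.882, 0.471, -0.0]
force: [-1.0, 0.2, 0.3]
grip_width: 0.0854
grasp_force: 0.0
```

```bash
python3 look.py pics/l4.png
```

```text
[ 0.5786 -0.0888  0.3287] [-0.0597  0.0735  0.1915] [-1.   0.2  0.3]
```

View pics/l4.png

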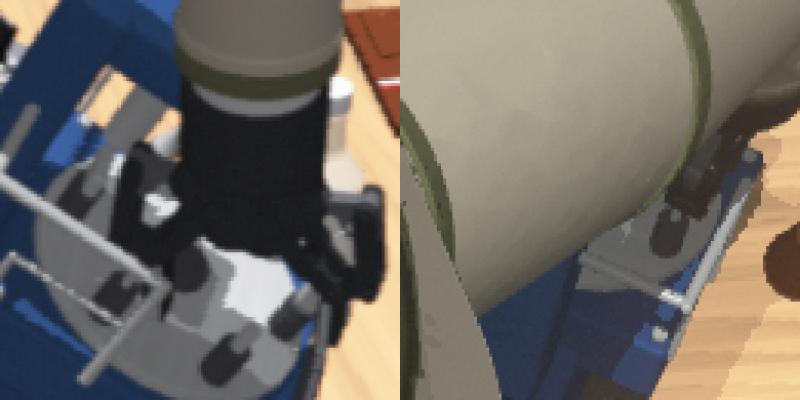

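Punches now stand about 8° short of a detent and the force is near zero. I'll push a bit more, then retreat. I have used all my views, so from here I check with image code.

Request:
jog_arm:
  steps:
    - [[0,-5,-3],0]
    - [[0,-4,-2.5],0]
    - [[0,0,0],0]
    - [[0,0,0],0]
    - [[0,20,11],0]

```text
time: 9.5
ee_pos: [0.588, -0.095, 0.3238]
orientation: [-0.001, 0.882, 0.471, 0.0]
force: [0.6, 0.8, 0.5]
grip_width: 0.0855
grasp_force: 0.0
```

Request:
jog_arm:
  steps:
    - [[0,20,8],0]
    - [[0,20,7],0]
    - [[2,20,5],0]
    - [[0,10,5],0]
    - [[0,0,0],0]

```text
time: 10.0
ee_pos: [0.6484, -0.1339, 0.2973]
orientation: [0.0, 0.882, 0.47, -0.0]
force: [-0.2, -0.3, -0.1]
grip_width: 0.0855
grasp_force: 0.0
```

```bash
cp pics/l3.png pics/l3k.png; python3 look.py pics/l5.png
cat > cmp.py <<'E'
from fit import *
import cv2,sys
A=cv2.imread("pics/l3k.png",0).astype(float);B=cv2.imread(sys.argv[1],0).astype(float)
for d in(0,-4,4,-8,8,12,16,20,24,28,-12,-20):
    s=""
    # darkness of the holders in new picture at slot angle d (mod 60)
    v=[]
    for k in(60,120,-60,0,-120):
        x,y=(proj("side",pt(p,np.radians(d+k),.075,.014))-[290,160])*400/130
        v.append(B[int(y)-7:int(y)+8,int(x)-7:int(x)+8].mean())
    print(d,np.round(v).tolist())
for k in(60,120):
    for n,o,c in(("side",(290,160),0),("top",(250,170),400)):
        x,y=(proj(n,pt(p,np.radians(k),.075,.037))-o)*400/130;x+=c;x,y=int(x),int(y);w=20
        a=A[y-w:y+w,x-w:x+w];b=B[y-w:y+w,x-w:x+w];print(k,n,(x,y),"mean|diff|",abs(a-b).mean())
E
python3 cmp.py pics/l5.png
```

```text
[ 0.6484 -0.1339  0.2973] [-0.1428  0.0721  0.1601] [-0.2 -0.3 -0.1]
0 [49.0, 43.0, 53.0, 53.0, 47.0]
-4 [55.0, 48.0, 88.0, 75.0, 49.0]
4 [47.0, 43.0, 54.0, 45.0, 56.0]
-8 [90.0, 79.0, 156.0, 92.0, 48.0]
8 [63.0, 46.0, 70.0, 43.0, 92.0]
12 [95.0, 64.0, 124.0, 44.0, 188.0]
16 [114.0, 98.0, 187.0, 68.0, 225.0]
20 [122.0, 126.0, 216.0, 133.0, 228.0]
24 [107.0, 137.0, 221.0, 169.0, 229.0]
28 [103.0, 138.0, 219.0, 154.0, 230.0]
-12 [104.0, 103.0, 203.0, 101.0, 35.0]
-20 [106.0, 104.0, 226.0, 117.0, 32.0]
60 side (117, 266) mean|diff| 9.406875
60 top (666, 216) mean|diff| 10.286875
120 side (226, 341) mean|diff| 6.855625
120 top (710, 144) mean|diff| 4.62625
```

Run:
```python
from fit import *
import cv2
A=cv2.imread("pics/l3k.png",0);B=cv2.imread("pics/l5.png",0)
sm=lambda I,x,y:int(cv2.getRectSubPix(I,(3,3),(float(x),float(y))).mean())
for k in(60,0,120):
  a=np.radians(k+1)
  v=-np.sin(a)*U+np.cos(a)*Y
  for n,o,c in(("side",(290,160),0),("top",(250,170),400)):
    for h in(.044,.038,.032):
      X=[(proj(n,pt(p,a,.075,h)+s*.001*Rz(p[3])@v)-o)*400/130+[c,0] for s in range(-24,25,4)]
      print(k,n,h,"l3",[sm(A,*x) for x in X],"now",[sm(B,*x) for x in X])
# baseline noise: hub
print(abs(A.astype(float)-B)[240:290,150:200].mean())
```

```text
60 side 0.044 l3 [107, 110, 112, 162, 193, 191, 179, 150, 120, 105, 99, 105, 106] now [105, 109, 113, 160, 191, 191, 178, 150, 118, 102, 103, 104, 106]
60 side 0.038 l3 [172, 192, 191, 174, 143, 117, 104, 104, 104, 104, 98, 106, 111] now [171, 192, 191, 175, 142, 106, 98, 77, 53, 85, 104, 104, 111]
60 side 0.032 l3 [176, 137, 112, 103, 98, 100, 95, 99, 93, 99, 105, 105, 115] now [176, 137, 112, 102, 66, 51, 92, 67, 42, 82, 103, 103, 115]
60 top 0.044 l3 [88, 85, 83, 91, 87, 89, 88, 87, 87, 87, 87, 84, 87] now [86, 86, 67, 49, 56, 80, 85, 84, 88, 87, 87, 89, 89]
60 top 0.038 l3 [87, 81, 82, 84, 85, 84, 85, 84, 81, 84, 83, 80, 89] now [87, 87, 70, 47, 47, 62, 86, 83, 86, 87, 89, 87, 88]
60 top 0.032 l3 [89, 88, 75, 84, 85, 81, 80, 81, 80, 80, 79, 82, 88] now [88, 87, 64, 44, 47, 53, 85, 77, 56, 84, 88, 88, 88]
0 side 0.044 l3 [107, 106, 105, 97, 105, 125, 117, 111, 109, 110, 109, 110, 94] now [107, 106, 105, 103, 102, 102, 103, 103, 108, 113, 106, 104, 104]
0 side 0.038 l3 [106, 99, 100, 113, 114, 110, 110, 110, 110, 111, 101, 58, 42] now [106, 102, 102, 102, 102, 103, 107, 114, 108, 1
[... 734 characters left out ...]
9, 138, 126, 83]
120 side 0.038 l3 [125, 130, 134, 83, 44, 68, 104, 97, 127, 137, 136, 136, 138] now [127, 130, 136, 83, 54, 95, 107, 106, 121, 140, 138, 138, 136]
120 side 0.032 l3 [104, 104, 106, 76, 42, 45, 74, 75, 54, 113, 136, 137, 136] now [105, 104, 106, 77, 42, 57, 94, 103, 76, 117, 139, 137, 138]
120 top 0.044 l3 [49, 47, 50, 48, 49, 59, 80, 87, 85, 84, 85, 94, 115] now [50, 46, 48, 50, 67, 79, 85, 87, 88, 85, 85, 93, 116]
120 top 0.038 l3 [54, 45, 47, 48, 50, 56, 78, 85, 82, 76, 83, 98, 104] now [53, 46, 47, 49, 66, 82, 84, 85, 87, 88, 84, 98, 105]
120 top 0.032 l3 [80, 53, 45, 46, 48, 56, 82, 86, 82, 60, 50, 67, 100] now [80, 52, 47, 46, 49, 74, 84, 84, 83, 80, 72, 77, 106]
1.1472
```

The check is clear: the thin-tipped punch D has replaced the slot tip at 60°, so the slot punch now sits in its detent under the ram. Next I refine the tab and dial angles by code and compute the transit.

Run:
```python
from f3 import *
import cv2
q=np.array([.5289,.3383,.1257,3.262])
for n,(x0,y0,x1,y1) in(("side",(262,166,292,190)),("top",(140,258,182,284))):
    im=cv2.imread(f"pics/{n}0.png");h=cv2.cvtColor(im,cv2.COLOR_BGR2HSV).astype(int)
    for y in range(y0,y1):
        for x in range(x0,x1):
            H,S_,V=h[y,x]
            if 12<=H<=32 and S_>95 and V>60:
                g=back(q,n,(x+.5-.5,y),-.026);rr=np.hypot(*g)
                if rr<.055: print(n,(x,y),(int(H),int(S_),int(V)),"r %.3f ang %.0f"%(rr,np.degrees(np.arctan2(g[1],g[0]))))
im=cv2.imread("pics/top0.png",0);print(im[258:284,140:174:1][:, :])
from plant import r
o=r.get_obs();print(o["qpos"],o["ee_pos"])
```

```text
side (270, 173) (18, 99, 194) r 0.035 ang -17
side (274, 173) (18, 97, 76) r 0.027 ang -41
side (269, 174) (19, 108, 167) r 0.039 ang -4
side (270, 174) (19, 131, 158) r 0.036 ang -7
side (271, 174) (19, 129, 142) r 0.033 ang -11
side (272, 174) (19, 124, 140) r 0.030 ang -15
side (273, 174) (19, 123, 131) r 0.027 ang -21
side (274, 174) (18, 115, 102) r 0.025 ang -27
side (270, 175) (19, 122, 132) r 0.038 ang 3
side (271, 175) (19, 134, 103) r 0.034 ang -0
side (272, 175) (19, 129, 101) r 0.031 ang -3
side (273, 175) (19, 101, 109) r 0.028 ang -8
[[139 137 137 138 137 139 138 136 133  92  65 125 123 122  99  56  51  90
  153 187 188 168 160 156 120 142 142 141 142 141 141 142 139 141]
 [139 138 138 139 137 134 134  93  63 125 121 120  99  54  54  60  58  49
  174 173 173 173  89 180 182 185 167 144 143 141 143 141 140 139]
 [139 136 135 134 131  86  63 124 121 122  70  53  56  62  69  57  53  49
   97 111 113  63 172 175 172 174 174 173 149 127 142 139 139 139]
 [133 134 105  86  53  54 122 122  53  53  57  61  70  59  50  49  51  50
   49  69 106  89 109 173 175 174 175 174 171 147
[... 2504 characters left out ...]
80 183 182 180 120 146 133 143 142 146 145 155 152]
 [181 181 144  67  52  51  50  49  48  51  49  49  46  51  57  73 111 179
  182 182 182 124 154 133 147 129 146 150 153 151 138  82 113 107]
 [182 182 182 146  89  75  64  65  57  57  66  67  67  81 108 183 169 112
  148 137 149 144 150 148 155 152 145 127 113 107 110 111 113 112]
 [183 182 183 182 183 183 148 148 112 107 146 144 150 125 155 136 150 146
  152 154 160 155 139 112 114 106 109 109 110 111 111 111 114 111]
 [183 187 186 186 183 181 185 186 151 126 153 138 151 144 151 153 159 156
  148 124 113 106 110 111 110 111 110 111 110 112 110 111 111 111]]
[-0.2674  0.7305  0.6263  1.8659 -0.613   0.7478  0.1122] [ 0.6474 -0.1331  0.298 ]
```

Run:
```python
from f3 import *
q=np.array([.5289,.3383,.1257,3.262])
a=back(q,"top",(140,266.9),.012);b=back(q,"top",(154.5,260),.012);d=b-a;print("rear top edge",a,b,"dir",np.degrees(np.arctan2(d[1],d[0])),"offset",(a[0]*d[1]-a[1]*d[0])/np.hypot(*d))
for h in(-.016,-.008,-.026):
    print("ptr",h,[(round(np.hypot(*g),4),round(np.degrees(np.arctan2(g[1],g[0])))) for g in (back(q,"top",o,h) for o in((163.4,266),(165.2,264.5)))])
for o in((162,259),(168.7,262),(166.2,266),(170,269),(167.7,276.0)):
    g=back(q,"top",o,-.027);print("tick",o,round(np.hypot(*g),4),np.degrees(np.arctan2(g[1],g[0])).round(1))
v=[(x,y) for x,y in((169,174),(270,174),(270.5,174.5),(271.5,174.5),(272.5,174.5))]
# tab long axis direction in side: fit centre
for dx in(0,.003,-.003):
    qq=q.copy();qq[1]+=dx;g=back(qq,"side",(271.2,174.6),-.026);print("tab, y shift",dx,np.hypot(*g),np.degrees(np.arctan2(g[1],g[0])))
```

```text
rear top edge [ 0.0162 -0.0113] [0.006 0.017] dir 109.78140677812918 offset 0.011405882429599288
ptr -0.016 [(np.float64(0.0245), 90), (np.float64(0.0283), 96)]
ptr -0.008 [(np.float64(0.0288), 74), (np.float64(0.0316), 81)]
ptr -0.026 [(np.float64(0.0228), 116), (np.float64(0.0275), 118)]
tick (162, 259) 0.036 152.7
tick (168.7, 262) 0.0364 121.3
tick (166.2, 266) 0.0276 109.1
tick (170, 269) 0.0344 87.0
tick (167.7, 276.0) 0.0359 56.7
tab, y shift 0 0.03290741137453821 -4.921853161253996
tab, y shift 0.003 0.033349708502728004 1.0431784305283573
tab, y shift -0.003 0.03282913717443091 -10.98182369209728
```

Run:
```python
from f3 import *
import cv2
q=np.array([.5289,.3383,.1257,3.262])
im=cv2.imread("pics/top0.png").astype(int)
print("R-B top, cols 148-172")
for y in range(277,287): print(y,(im[y,148:173,2]-im[y,148:173,0]).tolist(), im[y,152:164,1].tolist())
for k in(-10,0,5,10,15,20): print(k,[proj("top",gr(q,rr*np.cos(np.radians(k)),rr*np.sin(np.radians(k)),-.026)).round(1).tolist() for rr in(.03,.034)],[proj("side",gr(q,rr*np.cos(np.radians(k)),rr*np.sin(np.radians(k)),-.026)).round(1).tolist() for rr in(.03,.036,.043)])
s=cv2.imread("pics/side0.png").astype(int)
for y in range(170,180): print(y,(s[y,264:282,2]-s[y,264:282,0]).tolist())
```

```text
R-B top, cols 148-172
277 [16, 15, 15, 15, 16, 14, 17, 16, 15, 16, 17, 15, 7, 3, 4, 3, 5, 3, 6, 3, 4, 3, -2, -5, -7] [49, 51, 48, 48, 48, 48, 43, 51, 111, 180, 182, 181]
278 [15, 15, 14, 15, 16, 15, 18, 16, 16, 15, 11, 7, 3, 3, 3, 3, 3, 4, 2, 3, 4, 5, -3, -3, -4] [50, 51, 49, 48, 46, 52, 73, 112, 183, 185, 185, 186]
279 [15, 13, 15, 16, 17, 17, 18, 16, 15, 7, 3, 2, 3, 4, 3, 3, 3, 2, 1, -3, -5, -3, -5, -4, -6] [51, 48, 46, 49, 55, 105, 186, 186, 187, 181, 184, 182]
280 [16, 17, 17, 17, 17, 14, 14, 10, 13, 7, 5, 2, 2, 4, 1, -3, -4, -3, -5, -4, -6, -5, -5, 6, -1] [44, 49, 55, 73, 111, 180, 183, 183, 183, 124, 154, 134]
281 [12, 14, 11, 13, 12, 9, 5, 1, 51, 46, 23, -4, -7, -6, -5, -7, -6, -5, -5, -2, 1, 1, 2, 0, 1] [66, 81, 108, 184, 168, 111, 149, 137, 150, 144, 151, 149]
282 [6, 7, 4, 5, 3, 3, 1, -4, -5, -5, -4, -4, -7, -5, -5, -1, 0, 0, 1, 0, 0, -1, -1, -1, 0] [151, 125, 155, 136, 151, 146, 152, 154, 161, 155, 140, 112]
283 [3, 3, 0, -4, -6, -6, -5, -6, -6, -8, -4, -2, 0, -1, -2, 0, -1, 0, 0, 0, 0, 1, 0, -1, -1] [151, 145, 152, 154, 160, 156, 148, 124, 113, 106, 110, 111]
284 [-7, -4,
[... 1007 characters left out ...]
 -1, -1, 0, -1, -3, -2, -2, -1, -3, -2]
171 [-9, -9, -9, -8, -5, -1, -1, 0, 0, -1, -1, -1, -2, -3, -4, -2, -2, -2]
172 [-9, -9, -8, -6, -2, 3, 7, 8, 7, 7, 3, -1, -3, -4, -3, -3, -3, -2]
173 [-8, -8, -7, -4, 16, 51, 75, 77, 70, 59, 29, 4, -2, -2, -4, -1, -1, -2]
174 [-8, -9, -7, 0, 35, 71, 81, 72, 68, 63, 46, 17, 1, -3, -3, -3, -2, -2]
175 [-9, -8, -6, -1, 19, 48, 63, 54, 51, 43, 22, 4, -1, -3, -2, -2, -3, -3]
176 [-9, -8, -5, -4, 2, 11, 20, 21, 24, 20, 5, 0, -1, -1, -3, -2, -2, -3]
177 [-8, -6, -4, -5, -4, 0, 0, 2, 2, 1, 0, -1, -1, 0, 0, -1, -2, -2]
178 [-6, -5, -4, -5, -6, -6, -5, -1, 0, -1, -1, -1, 0, -1, -1, -1, 0, -2]
179 [-6, -5, -4, -5, -5, -5, -8, -7, -1, 0, -1, -1, 0, 0, 0, 0, -1, 0]
```

```bash
cat > f5.py <<'E'
from f3 import *
# inner tab end triangulated; joint refit of q (x,y,z), tab angle with all cues
ticks=[((162,259),150),((168.7,262),120),((170,269),90),((167.7,276),60)]
TAB=("top",(157,281.2)),("side",(274.3,174.6))
X=least_squares(lambda X:np.r_[proj("top",X)-TAB[0][1],proj("side",X)-TAB[1][1]],[.5,.33,.12]);print(X.x,X.cost)
def res(v):
    q=np.r_[v[:3],v[5]];e=[]
    for o,k in ticks:e+=list(proj("top",gr(q,.036*np.cos(np.radians(k)),.036*np.sin(np.radians(k)),-.027))-o)
    T_=gr(q,.03*np.cos(v[3]),.03*np.sin(v[3]),-.025)
    for n,o in TAB:e+=list(proj(n,T_)-o)
    e+=[(np.hypot(*back(q,"side",o,-.027))-v[4])*400 for o in SP]+[(np.hypot(*back(q,"top",o,-.027))-v[4])*400 for o in TP]
    for n,a,y,h,o in(("top",.072,-.065,.027,T(20,412)),("top",.072,.065,.027,T(218,370)),("side",.072,-.065,.027,S(60,25)),("side",.072,.065,.027,S(112,105))):e+=list(.3*(proj(n,gr(q,a,y,h))-o))
    return e
f=least_squares(res,[.529,.338,.126,.2,.04,3.262],loss="soft_l1");print(f.x,"tab deg",np.degrees(f.x[3]));print(np.round(res(f.x),1))
E
python3 f5.py
```

```text
[0.4916 0.3218 0.1269] 0.14864178823841423
[0.5282 0.3383 0.1267 0.3099 0.042  3.2531] tab deg 17.75647493425705
[ 0.6  0.4 -0.1  0.7  0.7 -0.4  0.3 -0.4 -0.3  0.1 -0.2  2.2 -2.  -1.
  0.5  0.6 -0.4  1.2 -0.4 -0.6  0.6 -0.1  0.1  0.6 -0.4 -1.3 -0.4 -1.3
  0.9 -0.3  0.7 -0.4]
```

The refit is consistent: dial grip at (0.528, 0.338, 0.127), pointer about 110° and tab about 17° counter-clockwise of straight up the slope. I'm moving over to the regulator.

Request:
jog_arm:
  steps:
    - [[0,0,-45],0]
    - [[0,0,-45],0]
    - [[0,0,-45],0]
    - [[0,0,-45],0]
    - [[0,0,-45],0]

```text
time: 10.6
ee_pos: [0.6468, -0.1327, 0.5253]
orientation: [-0.0, 0.882, 0.471, 0.0]
force: [1.2, 0.8, -0.4]
grip_width: 0.0858
grasp_force: 0.0
```

Request:
jog_arm:
  steps:
    - [[0,0,-45],0]
    - [[29.8,-32.6,0],0]
    - [[29.8,-32.6,0],0]
    - [[29.8,-32.6,0],0]
    - [[29.8,-32.6,0],0]

```text
time: 11.1
ee_pos: [0.6044, 0.04, 0.5684]
orientation: [-0.001, 0.882, 0.471, 0.0]
force: [0.4, 0.7, -0.4]
grip_width: 0.0855
grasp_force: 0.0
```

Request:
jog_arm:
  steps:
    - [[29.8,-32.6,0],0]
    - [[29.8,-32.6,0],0]
    - [[29.8,-32.6,0],0]
    - [[29.8,-32.6,0],0]
    - [[29.8,-32.6,0],0]

```text
time: 11.6
ee_pos: [0.552, 0.2544, 0.5685]
orientation: [-0.001, 0.882, 0.471, -0.0]
force: [1.4, 1.4, 0.4]
grip_width: 0.0855
grasp_force: 0.0
```

Request:
jog_arm:
  steps:
    - [[29.8,-32.6,0],0]
    - [[29.8,-32.6,0],0]
    - [[0,0,0],-0.118]
    - [[0,0,0],-0.118]
    - [[0,0,0],-0.117]
  claw: -0.18
  newtons: 20

```text
time: 12.1
ee_pos: [0.5316, 0.3391, 0.5681]
orientation: [-0.0, 0.784, 0.621, -0.0]
force: [0.3, -0.8, 0.7]
grip_width: 0.0498
grasp_force: 0.0
```

Request:
jog_arm:
  steps:
    - [[0,0,45],0]
    - [[0,0,45],0]
    - [[0,0,45],0]
    - [[0,0,30],0]
    - [[0,0,0],0]

```text
time: 12.6
ee_pos: [0.5307, 0.3386, 0.3997]
orientation: [-0.0, 0.786, 0.618, -0.004]
force: [0.0, -0.3, 0.5]
grip_width: 0.0504
grasp_force: 0.0
```

Run:
```python
from plant import r
import numpy as np
o=r.get_obs();w,x,y,z=o["orientation"];print(o["ee_pos"],"tool x ang",np.degrees(2*np.arctan2(y,x)),o["grip_width"],o["qpos"])
```

```text
[0.53071068 0.33857145 0.39968854] tool x ang 76.39231755817626 0.050448784957716146 [-1.08050762  0.5644883   0.65460955  1.8578713  -0.43780035  0.87487653
 -0.44872732]
```

Request:
jog_arm:
  steps:
    - [[0,0,40],0]
    - [[0,0,35],0]
    - [[0,0,15],0]
    - [[0,0,10],0]
    - [[0,0,0],0]

```text
time: 13.1
ee_pos: [0.533, 0.3388, 0.3037]
orientation: [-0.0, 0.786, 0.618, 0.0]
force: [-0.7, 0.3, 1.0]
grip_width: 0.0504
grasp_force: 0.0
```

Request:
jog_arm:
  steps:
    - [[0,0,4],0]
    - [[0,0,0],0]
    - [[0,0,0],0]
  claw: 0.2

```text
time: 13.4
ee_pos: [0.5324, 0.3397, 0.3003]
orientation: [-0.001, 0.786, 0.619, 0.0]
force: [-4.6, 3.9, 2.1]
grip_width: 0.0341
grasp_force: 2.5
```

Request:
jog_arm:
  steps:
    - [[0,0,1],0.12]
    - [[0,0,1],0.12]
    - [[0,0,1],0.12]
    - [[0,0,0],0.12]
    - [[0,0,0],0]

```text
time: 13.9
ee_pos: [0.5329, 0.3391, 0.2971]
orientation: [0.0, 0.911, 0.413, 0.001]
force: [-1.8, 0.8, 2.5]
grip_width: 0.0343
grasp_force: 1.1
```

Request:
jog_arm:
  steps:
    - [[0,0,0],0.12]
    - [[0,0,0],0.12]
    - [[0,0,0],0.12]
    - [[0,0,0],0.043]
    - [[0,0,0],0]

```text
time: 14.4
ee_pos: [0.533, 0.339, 0.2967]
orientation: [-0.0, 0.974, 0.225, 0.0]
force: [-1.4, 0.1, 1.1]
grip_width: 0.0338
grasp_force: 0.8
```

Request:
jog_arm:
  steps:
    - [[0,0,0],0]
    - [[0,0,0],0]
    - [[0,0,0],0]
  claw: 0.45

```text
time: 14.7
ee_pos: [0.5332, 0.3392, 0.2965]
orientation: [-0.0, 0.975, 0.224, 0.001]
force: [0.3, 4.9, 0.0]
grip_width: 0.0236
grasp_force: 1.8
```

Request:
jog_arm:
  steps:
    - [[0,0,0],0]
    - [[0,0,0],0]
    - [[0,0,0],0]
    - [[0,0,0],0]
    - [[0,0,0],0]
  claw: 1
  newtons: 20

```text
time: 15.2
ee_pos: [0.5329, 0.3412, 0.2965]
orientation: [-0.002, 0.975, 0.224, 0.001]
force: [-0.7, 11.9, -0.1]
grip_width: 0.0145
grasp_force: 20.7
```

The bar is clamped flush at 14.5 mm. Now release, lift off, move clear and check.

Request:
jog_arm:
  steps:
    - [[0,0,0],0]
    - [[0,0,0],0]
    - [[0,0,0],0]
  claw: -0.18

```text
time: 15.5
ee_pos: [0.5331, 0.3378, 0.2963]
orientation: [0.001, 0.975, 0.223, 0.0]
force: [0.2, -0.4, -0.6]
grip_width: 0.0503
grasp_force: 0.0
```

Request:
jog_arm:
  steps:
    - [[0,0,-15],0]
    - [[0,0,-45],0]
    - [[0,0,-45],0]
    - [[0,0,-45],0]
    - [[0,0,-45],0]

```text
time: 16.0
ee_pos: [0.5328, 0.3377, 0.4941]
orientation: [0.0, 0.975, 0.222, 0.0]
force: [0.1, 0.8, -1.0]
grip_width: 0.0503
grasp_force: 0.0
```

Request:
jog_arm:
  steps:
    - [[20,45,0],0]
    - [[20,45,0],0]
    - [[20,45,0],0]
    - [[20,45,0],0]
    - [[20,45,0],0]

```text
time: 16.5
ee_pos: [0.7218, 0.1777, 0.4925]
orientation: [0.0, 0.975, 0.223, 0.0]
force: [0.1, 0.9, -0.3]
grip_width: 0.0507
grasp_force: 0.0
```

Run:
```python
from f3 import *
import cv2
from plant import r
o=r.get_obs();print(o["ee_pos"],o["force"].round(1))
q=np.array([.5282,.3383,.1267,3.2531])
for n in("side","top"): cv2.imwrite(f"pics/fin_{n}.png",cams.snapshot(n)[:,:,::-1])
t=cv2.imread("pics/fin_top.png");g=cv2.cvtColor(t,cv2.COLOR_BGR2GRAY)
print("gray top x138-178,y248-284");
for y in range(248,286): print(y," ".join("%3d"%v for v in g[y,134:174]))
for k in(10,17,24): 
  print(k,"bar top ends",[proj("top",gr(q,s*.023*np.cos(np.radians(k)),s*.023*np.sin(np.radians(k)),.012)).round(1).tolist() for s in(-1,1)],"ptr",proj("top",gr(q,.03*np.cos(np.radians(k)),.03*np.sin(np.radians(k)),-.02)).round(1))
s=cv2.imread("pics/fin_side.png").astype(int);print("side R-B / gray x262-300")
for y in range(160,184): print(y," ".join("%3d"%v for v in s[y,264:298,1]))
```

```text
[0.7218 0.1777 0.4925] [ 0.1  0.9 -0.3]
gray top x138-178,y248-284
248 184 189 187 190 189 192 192 193 193 194 193 193 193 192 191 192 193 191 192 189 190 186 187 186 185 155 137 143 148 157 150 151 150 149 148 148 149 149 149 151
249 192 192 193 193 193 193 194 193 192 192 190 188 188 188 188 190 188 183 184 185 183 127 139 153 151 156 150 150 151 151 150 149 150 150 149 149 149 149 150 152
250 191 191 189 190 190 190 187 188 187 187 188 188 187 185 185 185 185 129 141 154 154 159 151 151 149 149 150 149 149 151 150 151 150 150 149 151 148 151 149 150
251 187 188 189 189 190 188 188 190 189 185 185 186 188 131 146 155 155 160 151 151 150 149 150 151 151 149 150 150 151 153 152 152 152 151 150 151 150 150 151 149
252 192 191 192 193 189 190 192 191 192 134 147 142 157 150 152 151 150 149 151 149 150 149 151 151 148 150 149 149 150 152 152 153 152 151 152 150 150 149 153 152
253 193 192 192 191 161 136 160 144 159 150 150 148 147 149 149 149 152 150 151 150 151 150 150 149 148 147 149 150 151 150 152 153 151 149 148 151 149 151 153 152
254 162 139 161 147 160 150 149 148 147 146 146 1
[... 8084 characters left out ...]

179  79  72  66  70  80  96 124 144 155 180 199 207 209 210 205 194 158  88  56  26  19  16  17  19  20  22  21  35  67 100 121 128 109  70
180  73  67  68  68  69  82  99 125 147 153 164 179 195 202 207 207 200 190 156  90  59  29  19  15  15  16  21  47  78  98 101  90  71  62
181  70  66  68  66  68  76  89  97 103 106 116 131 141 146 170 178 177 204 201 189 157  97  76  63  40  33  46  69 109 152 152  91  61  55
182  68  66  68  67  66  70  78  87  90  92  95 101 105 109 116 123 156 199 202 203 200 193 189 166 121 105 103 110 151 176 140  77  58  51
183  67  66  67  65  67  66  69  80  89  91  91  94  97 100 102 100 116 137 148 173 198 204 204 196 191 195 194 194 192 165 101  64  55  47
```

Run:
```python
from f3 import *
import cv2
q=np.array([.5282,.3383,.1267,3.2531]);deg=lambda g:(round(np.hypot(*g)*1000,1),round(np.degrees(np.arctan2(g[1],g[0])),1))
for h in(-.026,-.02,-.016,-.012): print("ptr n",h,[deg(back(q,"top",o,h)) for o in((154.3,280),(154.9,281))])
print("tab",[deg(back(q,"top",(157,281.2),h)) for h in(-.027,-.024)])
L=[(145.0,262),(145.6,263),(146,264),(146.2,265),(146.6,266),(147,267),(147.4,268)]
a,b=[back(q,"top",o,.012) for o in((144.95,262),(147.4,268))];print("top line",a,b,deg(b-a))
t=cv2.imread("pics/fin_top.png").astype(int)
for y in(279,280,281,282):print(y,(t[y,150:162,2]-t[y,150:162,0]).tolist())
```

```text
ptr n -0.026 [(np.float64(23.1), np.float64(9.3)), (np.float64(26.4), np.float64(11.2))]
ptr n -0.02 [(np.float64(29.1), np.float64(12.4)), (np.float64(32.4), np.float64(13.6))]
ptr n -0.016 [(np.float64(33.2), np.float64(13.9)), (np.float64(36.4), np.float64(14.8))]
ptr n -0.012 [(np.float64(37.2), np.float64(15.0)), (np.float64(40.5), np.float64(15.7))]
tab [(np.float64(28.2), np.float64(18.7)), (np.float64(31.2), np.float64(19.2))]
top line [ 0.0052 -0.0018] [0.023  0.0042] (np.float64(18.8), np.float64(18.7))
279 [16, 17, 14, 16, 6, 9, 14, 5, 2, 2, 3, 3]
280 [16, 18, 16, 10, 4, 6, 19, 6, 3, 2, 2, 4]
281 [14, 12, 11, 9, 3, 4, 51, 51, 26, 2, 1, 0]
282 [5, 4, 3, 2, 0, -5, -6, -4, 1, 2, 0, 1]
```

The bar direction gives about 18.7°, while the pointer-tip position gives about 13–14°; the tab is at about 19°. That is within tolerance but possibly short, so I'll regrip with the jaw turned about 3° further counter-clockwise and re-clamp.

Request:
jog_arm:
  steps:
    - [[-20,-45,0],0]
    - [[-20,-45,0],0]
    - [[-20,-45,0],0]
    - [[-20,-45,0],0]
    - [[-20,-45,0],0]

```text
time: 17.1
ee_pos: [0.5311, 0.3391, 0.4921]
orientation: [0.0, 0.975, 0.223, 0.0]
force: [0.3, 0.7, 0.6]
grip_width: 0.0506
grasp_force: 0.0
```

Request:
jog_arm:
  steps:
    - [[1,-2,45],0]
    - [[0,0,45],0]
    - [[0,0,45],0]
    - [[0,0,35],0]
    - [[0,0,25],-0.055]

```text
time: 17.6
ee_pos: [0.5322, 0.341, 0.2946]
orientation: [0.001, 0.968, 0.25, -0.001]
force: [-0.1, -0.4, -0.1]
grip_width: 0.0501
grasp_force: 0.0
```

Request:
jog_arm:
  steps:
    - [[0,0,0],0]
    - [[0,0,0],0]
    - [[0,0,0],0]
    - [[0,0,0],0]
  claw: 0.5

```text
time: 18.0
ee_pos: [0.5333, 0.3411, 0.2979]
orientation: [-0.0, 0.968, 0.249, 0.001]
force: [0.5, 0.1, -0.2]
grip_width: 0.0213
grasp_force: 0.0
```

Request:
jog_arm:
  steps:
    - [[0,0,0],0]
    - [[0,0,0],0]
    - [[0,0,0],0]
    - [[0,0,0],0]
    - [[0,0,0],0]
  claw: 1

```text
time: 18.5
ee_pos: [0.5329, 0.3419, 0.2978]
orientation: [-0.001, 0.968, 0.25, 0.001]
force: [-2.4, 3.1, 7.3]
grip_width: 0.0156
grasp_force: 19.2
```

Request:
jog_arm:
  steps:
    - [[0,0,0],0]
    - [[0,0,0],0]
    - [[0,0,0],0]
  claw: -0.18

```text
time: 18.8
ee_pos: [0.5329, 0.3409, 0.2964]
orientation: [0.0, 0.968, 0.25, 0.0]
force: [-0.5, 0.1, 0.7]
grip_width: 0.0503
grasp_force: 0.0
```

Request:
jog_arm:
  steps:
    - [[0,0,-15],0]
    - [[0,0,-45],0]
    - [[0,0,-45],0]
    - [[0,0,-45],0]
    - [[0,0,-45],0]

```text
time: 19.3
ee_pos: [0.5327, 0.3403, 0.4941]
orientation: [0.0, 0.968, 0.249, 0.0]
force: [1.0, -0.1, 0.6]
grip_width: 0.0504
grasp_force: 0.0
```

Request:
jog_arm:
  steps:
    - [[20,45,0],0]
    - [[20,45,0],0]
    - [[20,45,0],0]
    - [[20,45,0],0]
    - [[20,45,0],0]

```text
time: 19.8
ee_pos: [0.7304, 0.1909, 0.4924]
orientation: [0.0, 0.968, 0.25, 0.0]
force: [0.8, 1.4, -0.3]
grip_width: 0.0498
grasp_force: 0.0
```

Run:
```python
from f3 import *
import cv2
for n in("side","top"): cv2.imwrite(f"pics/fin2_{n}.png",cams.snapshot(n)[:,:,::-1])
t=cv2.imread("pics/fin2_top.png").astype(int)
for y in list(range(262,269))+list(range(278,283)):print(y,t[y,142:162,1].tolist())
for y in(280,281):print(y,(t[y,150:162,2]-t[y,150:162,0]).tolist())
# turret and bystander check against the start picture
B=cv2.imread("pics/fin2_side.png",0)
for d in(-8,-4,0,4,8):print(d,[int(B[int(y)-2:int(y)+3,int(x)-2:int(x)+3].mean()) for x,y in (proj("side",pt(p,np.radians(d+k),.075,.014)) for k in(60,120,-60,180,-120))])
A=cv2.imread("pics/side0.png",0);D=cv2.absdiff(A,B)
for w,(x0,y0,x1,y1) in dict(bottle=(380,185,410,268),cone=(328,315,362,375),basket=(333,395,428,480)).items():print(w,(D[y0:y1,x0:x1]>40).mean().round(3))
```

```text
262 [58, 54, 55, 134, 73, 53, 53, 50, 47, 66, 79, 66, 99, 108, 143, 143, 184, 185, 188, 189]
263 [95, 54, 54, 129, 147, 55, 53, 51, 47, 47, 47, 49, 50, 53, 51, 53, 51, 95, 183, 187]
264 [120, 53, 55, 54, 223, 68, 52, 51, 49, 45, 48, 48, 49, 52, 52, 50, 52, 53, 58, 142]
265 [194, 61, 53, 53, 135, 135, 54, 52, 52, 46, 49, 47, 47, 51, 51, 50, 52, 50, 50, 49]
266 [194, 115, 53, 51, 128, 156, 55, 54, 50, 46, 47, 47, 46, 49, 50, 51, 50, 51, 50, 50]
267 [189, 114, 54, 53, 54, 223, 72, 52, 53, 48, 45, 45, 46, 46, 51, 50, 50, 52, 49, 52]
268 [110, 54, 50, 55, 53, 130, 133, 61, 72, 53, 46, 46, 45, 49, 51, 51, 51, 50, 52, 50]
278 [48, 54, 53, 52, 52, 51, 53, 51, 49, 49, 48, 52, 64, 52, 49, 54, 78, 119, 196, 198]
279 [62, 51, 51, 52, 51, 52, 52, 53, 53, 53, 49, 55, 143, 109, 50, 113, 199, 199, 201, 196]
280 [123, 68, 51, 50, 50, 51, 49, 51, 47, 49, 49, 83, 224, 229, 91, 196, 198, 196, 194, 126]
281 [198, 160, 94, 79, 67, 57, 57, 57, 59, 66, 68, 86, 178, 223, 161, 113, 133, 93, 99, 99]
282 [199, 197, 199, 200, 162, 124, 119, 115, 118, 157, 162, 129, 149, 96, 100, 100, 101, 101, 102, 103]
280 [17, 17, 17, 9, 4, 4, 19, 7, 4, 2, 2, 3]
281 [14, 12, 12, 8, 6, 3, 58, 53, 27, 4, 2, 0]
-8 [163, 167, 136, 48, 83]
-4 [97, 72, 73, 41, 51]
0 [48, 48, 47, 44, 42]
4 [42, 43, 47, 49, 50]
8 [52, 45, 58, 58, 70]
bottle 0.125
cone 0.0
basket 0.0
```

Run:
```python
import cv2,numpy as np
A=cv2.imread("pics/side0.png",0);B=cv2.imread("pics/fin2_side.png",0)
a=A[183:235,383:413]
m=cv2.matchTemplate(B[160:270,360:440],a,cv2.TM_CCOEFF_NORMED);print(cv2.minMaxLoc(m)[1::2],"expect (23,23)")
print((cv2.absdiff(A,B)[185:268,380:410]>40).mean(1).round(1).tolist())
from plant import r
o=r.get_obs();print(o["time"],o["force"].round(1),o["dq"].round(3))
```

```text
(0.8996005058288574, (23, 23)) expect (23,23)
[0.0, 0.0, 0.0, 0.0, 0.0, 0.0, 0.0, 0.0, 0.0, 0.0, 0.0, 0.0, 0.0, 0.0, 0.0, 0.0, 0.0, 0.0, 0.0, 0.0, 0.0, 0.0, 0.0, 0.0, 0.0, 0.0, 0.0, 0.0, 0.0, 0.1, 0.1, 0.1, 0.1, 0.1, 0.1, 0.0, 0.1, 0.1, 0.2, 0.2, 0.2, 0.2, 0.1, 0.1, 0.1, 0.1, 0.1, 0.1, 0.1, 0.1, 0.1, 0.1, 0.2, 0.2, 0.2, 0.2, 0.1, 0.1, 0.2, 0.1, 0.0, 0.1, 0.2, 0.3, 0.3, 0.3, 0.2, 0.3, 0.4, 0.5, 0.5, 0.5, 0.4, 0.0, 0.1, 0.2, 0.2, 0.3, 0.3, 0.3, 0.3, 0.3, 0.3]
19.9 [ 0.4 -1.2 -0.1] [-0.081 -0.031 -0.024  0.052 -0.007  0.002 -0.038]
```

The bottle has not moved; the differences are shadow and the rotated punches behind it. The arm is clear and touching nothing, so I'm handing in.

```bash
python3 -c "
from plant import r
print(r.close_job())"
```

```text
the job is handed in; nothing more can be done
None
```

I handed the job in, but it returned no verdict: the slot punch is clicked in under the ram, the dial's pointer measures within about 5° of the brass tab (limit about 7°), and the bottle, cone and basket have not moved.

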